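Wind the spring unit and hold its locking pin through both bushings

TASK

Wind the spring unit's flat key clockwise (seen from above), in several partial turns, until it is fully wound and stops; that swings the lower bushing in line under the fixed upper one. Then take the locking pin from its rack and thread it tip first down through the upper bushing and on through the lower one. Finish while still holding the pin there by its head, through both bushings with its tip out below the lower one and a gap of about 15 mm left between the head and the upper bushing so that a clip can be fitted, and leave the jar, the tape roll and the spanner where they are.

Things in the scene. Friction and masses are not known exactly. Their poses are not given: they have to be found in the camera images.
- key (a joint): angle of the winding key in rad: 0 unwound, grows clockwise seen from above, hard stop at 3.2 (fully wound). It starts between 0.3 and 0.8. The spring's torque grows to 0.05 N m and the brake adds about 0.09 N m; the brake keeps the key where it is left.
- key_grip (a point): grip point of the key, on its vertical turning axis, 122 mm above the bench. The key's upright steel blade is 40 mm long (along the x axis of this frame) and 10 mm thick (along y), from 94 to 138 mm above the bench; grip across the thickness. The x axis of this frame also points along the swinging arm to the lower bushing, and turns with the key. Nothing else within 110 mm of the axis stands higher than 90 mm; the post behind the upper bushing rises to 92 mm.
- upper_bushing (a point): centre of the upper mouth of the fixed upper bushing: a steel block 36 x 36 mm, from 74 to 90 mm above the bench, on a bracket carried by a post on the side away from the key; vertical bore 17 mm with a 2.5 mm chamfer. It lies 70 mm from the key axis. z up; x points away from the key axis. The unit is fixed to the bench.
- lower_bushing (a point): centre of the upper mouth of the lower bushing, on the arm that swings with the key 70 mm from its axis: the same block and bore, from 36 to 52 mm above the bench. It is straight under the upper bushing when the key is at 3.2. Below it is the unit's base plate, 10 mm thick.
- pin_head (a point): centre of the head of the locking pin. The pin is steel, 0.15 kg (0.7 to 1.4 times that), upright at the start: head 24 mm across and 40 mm high (20 mm above and below this point), below it the shank 14 mm across and 81 mm long. z is the pin's axis, from tip to head.
- pin_tip (a point): tip of the pin, on its axis at the lower end, 101 mm below the head's centre; the last 8 mm taper to 7 mm across.
- pin: the locking pin as a whole; origin at its tip.
- rack_hole (a point): centre of the mouth of the pin's hole in the rack, a fixed grey plastic block 60 x 60 x 60 mm on a foot plate 84 x 84 mm; the hole is 17 mm wide and 50 mm deep. At the start the pin stands in it, its head from 91 to 131 mm above the bench.
- jar: bystander: white jar with screw lid, 69 x 69 x 74 mm, origin under its centre; leave alone.
- tape: bystander: white tape roll, 55 x 55 x 50 mm, origin under its centre; leave alone.
- bench_spanner: bystander: flat spanner, 85 x 139 x 5 mm, lying on the bench, origin under its centre; leave alone.
Things that resemble listed ones, but are neither listed nor needed, are in the scene too. What is meant by the pin is not purple, and is the smaller of those in its own colour.

How it is judged:
By the outcome, as a careful person would: the job done as asked, in the order asked, and still so for the second after the job is handed in, while the arm keeps its last pose, push and grip.
It also fails if it takes over 72 s, if anything falls off the work surface, if the arm or the gripper's body presses on something with over 40 N, if the wrist force passes 120 N, or if a joint passes its speed limit or range.

ROBOT

A 6-joint arm with a two-finger parallel gripper is mounted at the origin on a cart in front of the work surface, level with it; the furniture and walls round the work are solid. World frame = base frame: x ahead of the robot, y to its left, z up, the work surface at z = 0. Lengths are in m, angles in rad, forces in N, time in s.
With the tool pointing down it reaches from about 0.35 to 0.8 m from the base axis. Payload 7.3 kg.
Tool frame: the origin (TCP) lies between the finger pads; the fingertips stand 17 mm ahead of it and the grasp point (between the pads) lies 2 mm behind it; z points along the fingers, y is the line along which they close (so a half turn about z gives the same grasp; the last joint's range is limited). The gripper opens to 85 mm and grips with 20 to 120 N. Pads are 22 mm wide; open, the fingers measure 114 mm over their backs; the gripper's body (76 mm by 85 mm) begins 54 mm behind the grasp point. The pads swing forward as they close: fully open they stand 13 mm farther back than shut.
Start: joints at [-1.251, 0.342, 1.524, -0, 1.275, -0.146], TCP at [0.236, -0.469, 0.248] pointing down, gripper open.
Joint ranges: [-2.53, 2.53], [-0.77, 2.02], [0.04, 2.7], [-1, 4.14], [0.28, 2.66], [-3.11, 3.11]. Speed limits (rad/s): [2.57, 2.57, 3.14, 3.14, 3.14, 3.14].

INTERFACE

Orientations are given as a rotation vector (axis times angle).
In Python, from plant import observe, grab_frame, sign_off gives the robot as it stands. The module is installed in compiled form; this text tells all that it offers.
- The arm moves only by the tool servo_tool, never from a script. Its argument "targets" is a list of rows, each an object of numbers: "tx", "ty", "tz": the shift along the tool's x, y, z in mm; "rx", "ry", "rz": the turn, a rotation vector about the tool's x, y, z in rad. A call has 1 to 12 rows; each row shifts and turns the commanded pose from where the row before left it, along the tool's axes as they then stand; what a row does not reach is not made up. A row lasts 1/12 s, in which the tool goes at most 41.7 mm and 7.16 degrees, less where a joint would pass 70% of its speed; a pose out of reach is approached as far as the arm can. A call with a gripper value outside its range is refused whole. "gripper" is the closure, from 0 (fully open) to 1 (shut), set as the call begins (left out, the last holds). The fingers move at their own pace and stop on an object; "grip_force" is the grip in N (left out, the last holds). Time passes only in rows, so rows that do not move let the fingers close. It gives the time, the measured TCP pose, the force, the opening and the grip force at its end, in the units of the state.
- observe(): the state, without advancing time (a new reading comes with each control period).
- grab_frame(name): name is "scene" or "top" or "wrist"; returns a dict with "frame" (384x512x3 uint8, red, green, blue), "z_map" (384x512 float32, m along the optical axis (not along the pixel's ray), 0 where there is no reading), "fx", "fy", "cx", "cy" (pixels), "world_from_camera" (4x4, takes a point from camera to world coordinates). Camera axes: x right, y down, z forward; pixel columns grow to the right and rows downward; lengths in m; the calibration is good to about 2 mm. The wrist camera is an equidistant fisheye: a pixel r from the principal point sees the ray r / f radians off the axis. A picture is of the moment at which its call begins.
- sign_off(): hands the job in; it is judged then, once.
The state is a dict: "t": time; "joints": joint angles; "qvel": joint speeds; "effort": joint torques, N m; "ee_pos": TCP position; "ee_rot": TCP orientation; "force": force on the tool from outside, world axes, zero at the start; "wrist_torque": the same for the moment, N m; "opening": finger opening in m; "grasp_force": force on a finger pad.
Only numpy, scipy, OpenCV 4.12 (cv2) and the standard library are available. Lean on these libraries where they do the work, as an engineer would, in place of code of your own. Each camera call takes 0.05 s, during which the arm holds its last target. There are 200 camera calls.

## Working session

There is one attempt and no reset: what is moved stays moved. The work goes in short steps, Python scripts to look and compute and a tool call to move; the robot and the scene stay as the last step left them, time stands still between calls to the robot, and variables do not carry over. Pictures are saved under pics/ and viewed, at most 10 in all, crops included, and the job is handed in when it is done.

Besides the shell and the picture viewer there is one more tool, called after ">>>" by a JSON object that holds its "op" and its "data". servo_tool: Moves the arm, as the interface text tells. Its arguments: {"type":"object","properties":{"targets":{"type":"array"},"gripper":{"type":"number"},"grip_force":{"type":"number"}},"required":["targets"]}

```bash
mkdir -p pics; cat > h.py <<'E'
import numpy as np, cv2
from plant import observe, grab_frame, sign_off
def grab(n,save=None):
    g=grab_frame(n)
    if save: cv2.imwrite('pics/'+save,g['frame'][:,:,::-1])
    return g
def cloud(g):
    z=g['z_map'];v,u=np.indices(z.shape)
    p=np.stack([(u-g['cx'])/g['fx']*z,(v-g['cy'])/g['fy']*z,z],-1)
    T=g['world_from_camera'];return p@T[:3,:3].T+T[:3,3]
E
python3 - <<'E'
from h import *
a=grab('scene'); b=grab('top')
cv2.imwrite('pics/a.png',np.vstack([a['frame'],b['frame']])[:,:,::-1][:, :])
np.savez('first.npz',sf=a['frame'],sp=cloud(a),tf=b['frame'],tp=cloud(b))
im=np.hstack([cv2.resize(x['frame'],(400,300)) for x in (a,b)])
cv2.imwrite('pics/s.png',a['frame'][:,:,::-1]);cv2.imwrite('pics/t.png',b['frame'][:,:,::-1])
print(b['world_from_camera'],b['fx'],observe())
E
```

```text
[[-0.0125252  -0.98555027  0.16891949  0.39541371]
 [-0.9997733   0.00943439 -0.01908775  0.06474993]
 [ 0.01721828 -0.16912027 -0.98544501  1.12435436]
 [ 0.          0.          0.          1.        ]] 404.72833292312947 {'t': 0.1, 'joints': array([-1.25098400e+00,  3.42650988e-01,  1.52490939e+00,  2.24359295e-05,
        1.27536441e+00, -1.46000314e-01]), 'qvel': array([-0.00010357, -0.00017717, -0.00260135, -0.00080557, -0.00119809,
        0.00053645]), 'effort': array([ 1.51572847e-03, -4.34444833e+01, -2.46493274e+01, -2.18068731e-04,
        4.64163430e-03, -2.58654188e-05]), 'ee_pos': array([ 0.23572791, -0.46874767,  0.24770072]), 'ee_rot': array([-3.05547802e+00, -7.24782778e-01,  1.47978587e-04]), 'force': array([ 0.18499428,  0.2937226 , -0.38913885]), 'wrist_torque': array([ 0.0040857 , -0.01993925, -0.00357874]), 'grasp_force': 0.0, 'opening': 0.08544499201334141}
```

View pics/t.png

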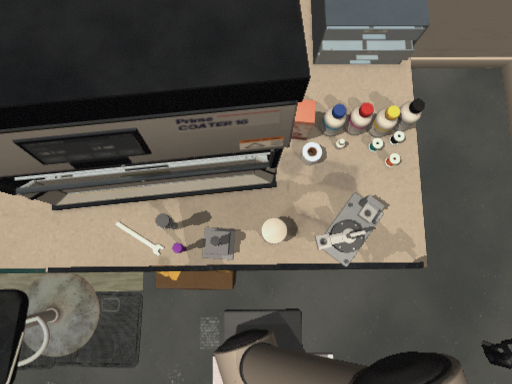

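View pics/s.png

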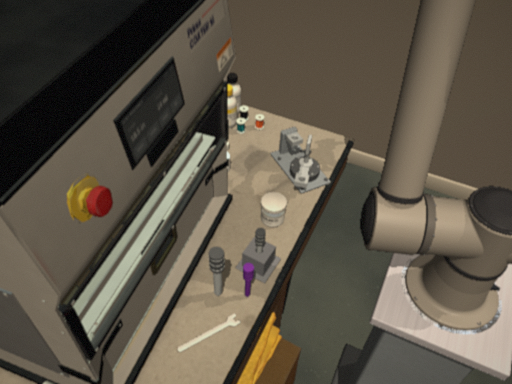

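The top view shows the unit at about (350,232), with its blade near (350,236), the jar at (274,231), the rack with the small dark pin at (219,243), and decoys at (165,221) and (178,248). I'll measure using the depth map.

```bash
python3 - <<'E'
from h import *
d=np.load('first.npz')
im=[]
for k,(u0,v0,u1,v1) in (('t',(305,185,395,275)),('s',(262,115,338,200))):
    c=d[k+'f'][v0:v1,u0:u1][:,:,::-1]; im.append(cv2.resize(c,(400,400),interpolation=cv2.INTER_CUBIC))
cv2.imwrite('pics/u.png',np.hstack(im))
for k in 'ts':
    P=d[k+'p'].reshape(-1,3);ok=np.isfinite(P).all(1)&(P[:,0]>.25)&(P[:,0]<.55)
    for n,y0,y1,z0,z1 in (('key',-.4,-.1,.1,.15),('upper/post',-.4,-.1,.084,.096),('rack',.05,.25,.052,.066),('pin',.05,.22,.118,.14)):
        q=P[ok&(P[:,1]>y0)&(P[:,1]<y1)&(P[:,2]>z0)&(P[:,2]<z1)]
        if len(q)<3: print(k,n,len(q));continue
        r=cv2.minAreaRect((q[:,:2]*1000).astype(np.float32))
        print(k,n,len(q),q.mean(0).round(4),q.min(0).round(3),q.max(0).round(3),r)
E
```

```text
t key 82 [ 0.4574 -0.2015  0.1342] [ 0.45  -0.224  0.101] [ 0.465 -0.184  0.143] ((457.5549621582031, -203.99893188476562), (11.171904563903809, 38.894287109375), 10.31246280670166)
t upper/post 337 [ 0.5196 -0.2536  0.091 ] [ 0.448 -0.291  0.084] [ 0.549 -0.196  0.096] ((495.57550048828125, -241.463623046875), (47.82721710205078, 122.00809478759766), 58.6910514831543)
t rack 450 [0.4442 0.1425 0.0607] [0.412 0.112 0.052] [0.475 0.174 0.065] ((444.681396484375, 143.4998321533203), (59.78749084472656, 60.14632034301758), 85.11846923828125)
t pin 79 [0.4441 0.1432 0.1311] [0.433 0.133 0.123] [0.455 0.155 0.135] ((444.0437927246094, 143.97315979003906), (21.8918514251709, 22.20436668395996), 0.7830252051353455)
s key 71 [ 0.4542 -0.1946  0.1276] [ 0.448 -0.223  0.102] [ 0.464 -0.181  0.142] ((456.0657653808594, -202.4115753173828), (10.050360679626465, 43.023162841796875), 12.406542778015137)
s upper/post 198 [ 0.5157 -0.2484  0.0892] [ 0.446 -0.29   0.084] [ 0.549 -0.185  0.096] ((493.2391662597656, -237.12704467773438), (47.84718704223633, 126.77095794677734), 57.920169830322266)
s rack 498 [0.4393 0.1558 0.0585] [0.41  0.115 0.052] [0.475 0.246 0.066] ((445.2098388671875, 178.9373779296875), (130.2818145751953, 61.381717681884766), 84.92825317382812)
s pin 94 [0.4416 0.148  0.1277] [0.431 0.133 0.118] [0.454 0.158 0.133] ((442.6972351074219, 146.2830810546875), (23.54726791381836, 23.31077766418457), 70.77995300292969)
```

View pics/u.png

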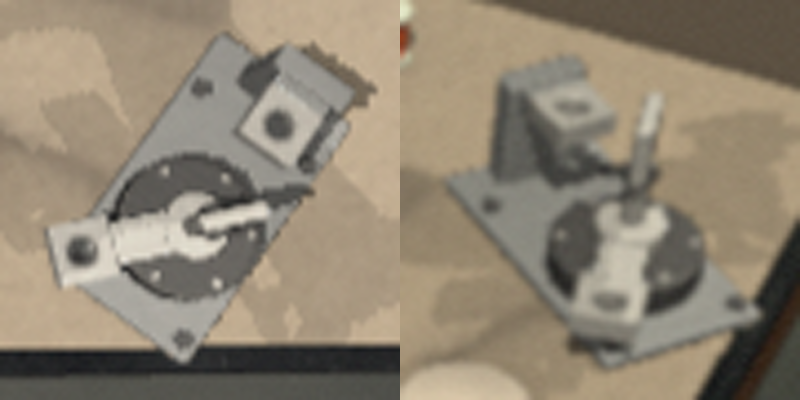

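The crops show the blade as a bar from (200,225) to (268,210), the lower bushing hole at (82,250) and the upper one at (280,125).

```bash
cat >> h.py <<'E'
def ray(g,u,v,z):
    T=g['world_from_camera'];d=T[:3,:3]@np.array([(u-g['cx'])/g['fx'],(v-g['cy'])/g['fy'],1]);o=T[:3,3]
    return (o+d*(z-o[2])/d[2])[:2]
E
python3 - <<'E'
from h import *
from scipy.spatial.transform import Rotation as R
g=grab('top');d=np.load('first.npz')
up=ray(g,305+280*.225-.4,185+125*.225-.4,.09);lo=ray(g,305+82*.225-.4,185+250*.225-.4,.052)
print('up',up,'lo',lo)
# block top by depth
P=d['tp'].reshape(-1,3);q=P[(np.hypot(P[:,0]-up[0],P[:,1]-up[1])<.03)&(P[:,2]>.086)&(P[:,2]<.094)]
print(q.mean(0),cv2.minAreaRect((q[:,:2]*1000).astype(np.float32)))
q=P[(np.hypot(P[:,0]-lo[0],P[:,1]-lo[1])<.03)&(P[:,2]>.046)&(P[:,2]<.057)]
print(q.mean(0),cv2.minAreaRect((q[:,:2]*1000).astype(np.float32)))
for c in ([.457,-.203],):
    a=up-c;b=lo-c
    print(np.hypot(*a),np.hypot(*b),np.degrees([np.arctan2(a[1],a[0]),np.arctan2(b[1],b[0])]))
print(R.from_rotvec(observe()['ee_rot']).as_matrix().round(3))
E
```

```text
up [ 0.51266929 -0.2470455 ] lo [ 0.44360405 -0.1357921 ]
[ 0.51770598 -0.25015951  0.09038122] ((517.6209106445312, -250.618408203125), (37.00465393066406, 47.34538269042969), 52.633785247802734)
[ 0.4447416  -0.14060083  0.05177247] ((445.2294006347656, -141.76593017578125), (35.89927673339844, 47.32072067260742), 11.585694313049316)
0.07098644626106822 0.06852994535182973 [-38.35101883 101.27252102]
[[ 0.893  0.449 -0.   ]
 [ 0.449 -0.893  0.001]
 [ 0.    -0.001 -1.   ]]
```

>>> {"op": "servo_tool", "data": {"targets": [{"tx":26.4,"ty":-11.4},{"tx":26.4,"ty":-11.4},{"tx":26.4,"ty":-11.4},{"tx":26.4,"ty":-11.4},{"tx":26.4,"ty":-11.4},{"tx":26.4,"ty":-11.4},{"tx":26.4,"ty":-11.4},{"tx":26.4,"ty":-11.4},{"tx":26.4,"ty":-11.4},{"tx":26.4,"ty":-11.4},{"tx":26.4,"ty":-11.4},{"tx":26.4,"ty":-11.4}], "gripper": 0}}

```text
schema error: expected keys tx, ty, tz, rx, ry, rz
```

>>> {"op": "servo_tool", "data": {"targets": [{"rz":-0.118,"tz":3},{"rz":-0.118,"tz":3},{"rz":-0.118,"tz":3},{"rz":-0.118,"tz":3},{"rz":-0.118,"tz":3},{"rz":-0.118,"tz":3},{"rz":-0.118,"tz":3},{"rz":-0.118,"tz":3},{"rz":-0.118,"tz":3},{"rz":-0.118,"tz":3},{"rz":-0.118,"tz":3},{"tz":3}]}}

```text
schema error: expected keys tx, ty, tz, rx, ry, rz
```

```bash
cat >> h.py <<'E'
from scipy.spatial.transform import Rotation as R
def tool(p):  # world target -> tool mm
    s=observe();M=R.from_rotvec(s['ee_rot']).as_matrix()
    return (M.T@(np.array(p)-s['ee_pos'])*1000).round(1), np.degrees(np.arctan2(M[1,1],M[0,1])).round(2),M[:,2].round(3)
def fishray(g,u,v,z):
    x,y=u-g['cx'],v-g['cy'];r=np.hypot(x,y);t=r/g['fx'];T=g['world_from_camera']
    d=T[:3,:3]@np.array([np.sin(t)*x/r,np.sin(t)*y/r,np.cos(t)]);o=T[:3,3]
    return (o+d*(z-o[2])/d[2])[:2]
E
python3 - <<'E'
from h import *
print(observe(),tool([.4568,-.2035,.12]))
g=grab('wrist','w1.png');print(g['fx'],g['cx'],g['cy'],g['world_from_camera'])
E
```

```text
{'t': 0.15, 'joints': array([-1.25102146e+00,  3.42565839e-01,  1.52478132e+00, -3.03209550e-06,
        1.27540698e+00, -1.45979302e-01]), 'qvel': array([ 0.00065799, -0.00243398, -0.00325316,  0.00101943, -0.00052353,
        0.00030752]), 'effort': array([ 8.35148494e-04, -4.33902812e+01, -2.46147412e+01, -2.96222297e-04,
        5.67473660e-03,  3.16674345e-05]), 'ee_pos': array([ 0.23571706, -0.46879972,  0.24778964]), 'ee_rot': array([-3.05566398e+00, -7.24744519e-01,  1.62820836e-04]), 'force': array([ 0.05214719,  0.20533693, -0.48348885]), 'wrist_torque': array([-0.02658935,  0.00907232,  0.03064918]), 'grasp_force': 0.0, 'opening': 0.08518552376459704} (array([ 316.7, -137.6,  128. ]), np.float64(-63.31), array([-0.   ,  0.001, -1.   ]))
297.3186396354542 253.52954225636495 195.46859987906004 [[ 4.48177491e-01 -8.57678735e-01 -2.52039927e-01  2.98659716e-01]
 [-8.93944564e-01 -4.30068176e-01 -1.26112965e-01 -4.35952382e-01]
 [-2.29943550e-04  2.81830715e-01 -9.59464119e-01  3.73259248e-01]
 [ 0.00000000e+00  0.00000000e+00  0.00000000e+00  1.00000000e+00]]
```

View pics/w1.png

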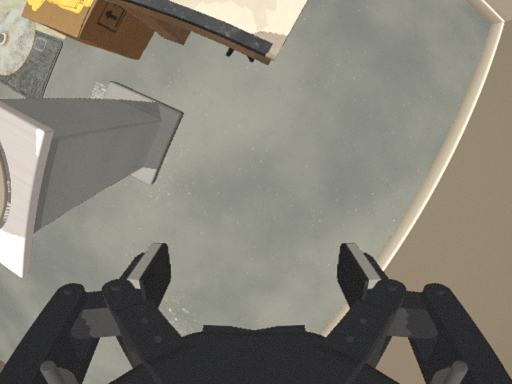

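The arm hasn't moved because each row needs all six keys. The picture shows the floor, with the fingertips at (155,265) and (355,265).

>>> {"op": "servo_tool", "data": {"targets": [{"tx":26.4,"ty":-11.4,"tz":0,"rx":0,"ry":0,"rz":0},{"tx":26.4,"ty":-11.4,"tz":0,"rx":0,"ry":0,"rz":0},{"tx":26.4,"ty":-11.4,"tz":0,"rx":0,"ry":0,"rz":0},{"tx":26.4,"ty":-11.4,"tz":0,"rx":0,"ry":0,"rz":0},{"tx":26.4,"ty":-11.4,"tz":0,"rx":0,"ry":0,"rz":0},{"tx":26.4,"ty":-11.4,"tz":0,"rx":0,"ry":0,"rz":0},{"tx":26.4,"ty":-11.4,"tz":0,"rx":0,"ry":0,"rz":0},{"tx":26.4,"ty":-11.4,"tz":0,"rx":0,"ry":0,"rz":0},{"tx":26.4,"ty":-11.4,"tz":0,"rx":0,"ry":0,"rz":0},{"tx":26.4,"ty":-11.4,"tz":0,"rx":0,"ry":0,"rz":0},{"tx":26.4,"ty":-11.4,"tz":0,"rx":0,"ry":0,"rz":0},{"tx":26.4,"ty":-11.4,"tz":0,"rx":0,"ry":0,"rz":0}], "gripper": 0}}

```text
t: 1.2
ee_pos: [0.4581, -0.2033, 0.2482]
ee_rot: [-3.057, -0.725, 0.0]
force: [1.0, 0.2, 0.3]
opening: 0.0853
grasp_force: 0.0
```

>>> {"op": "servo_tool", "data": {"targets": [{"tx":0,"ty":0,"tz":3,"rx":0,"ry":0,"rz":-0.118},{"tx":0,"ty":0,"tz":3,"rx":0,"ry":0,"rz":-0.118},{"tx":0,"ty":0,"tz":3,"rx":0,"ry":0,"rz":-0.118},{"tx":0,"ty":0,"tz":3,"rx":0,"ry":0,"rz":-0.118},{"tx":0,"ty":0,"tz":3,"rx":0,"ry":0,"rz":-0.118},{"tx":0,"ty":0,"tz":3,"rx":0,"ry":0,"rz":-0.118},{"tx":0,"ty":0,"tz":3,"rx":0,"ry":0,"rz":-0.118},{"tx":0,"ty":0,"tz":3,"rx":0,"ry":0,"rz":-0.118},{"tx":0,"ty":0,"tz":3,"rx":0,"ry":0,"rz":-0.118},{"tx":0,"ty":0,"tz":3,"rx":0,"ry":0,"rz":-0.118},{"tx":0,"ty":0,"tz":3,"rx":0,"ry":0,"rz":-0.118},{"tx":0,"ty":0,"tz":0,"rx":0,"ry":0,"rz":0}]}}

```text
t: 2.2
ee_pos: [0.4571, -0.2044, 0.2146]
ee_rot: [-1.991, -2.428, 0.0]
force: [0.5, -0.4, -0.8]
opening: 0.0852
grasp_force: 0.0
```

```bash
python3 - <<'E'
from h import *
print(observe()['joints'].round(3),tool([.4568,-.2035,.12]))
g=grab('wrist','w2.png')
T=np.linalg.inv(g['world_from_camera'])
for z,p in ((.138,[.4568,-.2035]),(.09,[.5127,-.247]),(.052,[.4436,-.1358])):
    c=(T@np.array([*p,z,1]))[:3];r=np.hypot(*c[:2]);t=np.arctan2(r,c[2]);print(z,g['cx']+g['fx']*t*c[0]/r,g['cy']+g['fx']*t*c[1]/r)
E
```

```text
[-0.574  0.329  1.642 -0.     1.172 -0.771] (array([ 0.8, -0. , 94.6]), np.float64(11.3), array([-0.001,  0.001, -1.   ]))
0.138 254.88242343256871 211.81188951500718
0.09 303.68783427872467 248.0410352364047
0.052 254.89626790822382 113.29200284918437
```

View pics/w2.png

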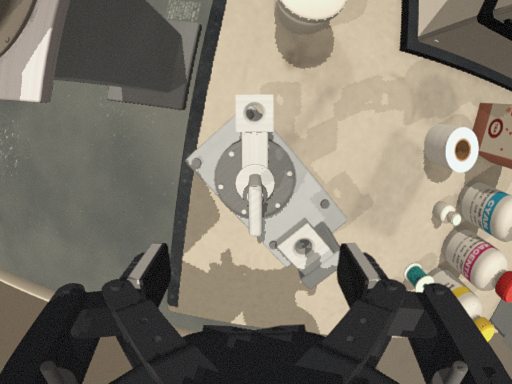

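The wrist view confirms it: the blade is centred near (256,206), with the lower hole at (254,112) and the upper at (303,246), all close to the predictions. Next I descend, grip and start winding.

>>> {"op": "servo_tool", "data": {"targets": [{"tx":0.8,"ty":0,"tz":23,"rx":0,"ry":0,"rz":0},{"tx":0,"ty":0,"tz":23,"rx":0,"ry":0,"rz":0},{"tx":0,"ty":0,"tz":23,"rx":0,"ry":0,"rz":0},{"tx":0,"ty":0,"tz":24,"rx":0,"ry":0,"rz":0},{"tx":0,"ty":0,"tz":0,"rx":0,"ry":0,"rz":0}]}}

```text
t: 2.67
ee_pos: [0.4551, -0.2025, 0.1187]
ee_rot: [-1.997, -2.416, 0.002]
force: [-1.1, 0.1, 0.3]
opening: 0.0855
grasp_force: 0.0
```

>>> {"op": "servo_tool", "data": {"targets": [{"tx":0,"ty":0,"tz":0,"rx":0,"ry":0,"rz":0},{"tx":0,"ty":0,"tz":0,"rx":0,"ry":0,"rz":0},{"tx":0,"ty":0,"tz":0,"rx":0,"ry":0,"rz":0},{"tx":0,"ty":0,"tz":0,"rx":0,"ry":0,"rz":0},{"tx":0,"ty":0,"tz":0,"rx":0,"ry":0,"rz":0},{"tx":0,"ty":0,"tz":0,"rx":0,"ry":0,"rz":0},{"tx":0,"ty":0,"tz":0,"rx":0,"ry":0,"rz":0},{"tx":0,"ty":0,"tz":0,"rx":0,"ry":0,"rz":0},{"tx":0,"ty":0,"tz":0,"rx":0,"ry":0,"rz":0},{"tx":0,"ty":0,"tz":0,"rx":0,"ry":0,"rz":0}], "gripper": 1, "grip_force": 60}}

```text
t: 3.5
ee_pos: [0.4579, -0.2039, 0.1231]
ee_rot: [1.996, 2.424, 0.001]
force: [1.7, 0.9, 6.0]
opening: 0.009
grasp_force: 59.7
```

>>> {"op": "servo_tool", "data": {"targets": [{"tx":0,"ty":0,"tz":0,"rx":0,"ry":0,"rz":0.085},{"tx":0,"ty":0,"tz":0,"rx":0,"ry":0,"rz":0.085},{"tx":0,"ty":0,"tz":0,"rx":0,"ry":0,"rz":0.085},{"tx":0,"ty":0,"tz":0,"rx":0,"ry":0,"rz":0.085},{"tx":0,"ty":0,"tz":0,"rx":0,"ry":0,"rz":0.085},{"tx":0,"ty":0,"tz":0,"rx":0,"ry":0,"rz":0.085},{"tx":0,"ty":0,"tz":0,"rx":0,"ry":0,"rz":0.085},{"tx":0,"ty":0,"tz":0,"rx":0,"ry":0,"rz":0.085},{"tx":0,"ty":0,"tz":0,"rx":0,"ry":0,"rz":0.085},{"tx":0,"ty":0,"tz":0,"rx":0,"ry":0,"rz":0.085},{"tx":0,"ty":0,"tz":0,"rx":0,"ry":0,"rz":0},{"tx":0,"ty":0,"tz":0,"rx":0,"ry":0,"rz":0}]}}

```text
t: 4.5
ee_pos: [0.4584, -0.204, 0.1231]
ee_rot: [2.816, 1.388, 0.003]
force: [5.6, 2.1, 5.0]
opening: 0.0091
grasp_force: 59.5
```

```bash
python3 - <<'E'
from h import *
s=observe();print(s['force'],s['wrist_torque'],s['opening'],tool([.4568,-.2035,.12]))
E
```

```text
[5.61280962 2.11294494 5.00174337] [ 0.28449247 -0.45597097 -0.04192947] 0.009123155959324976 (array([-0.6, -1.6,  3.1]), np.float64(-37.54), array([ 0.003, -0.001, -1.   ]))
```

>>> {"op": "servo_tool", "data": {"targets": [{"tx":0,"ty":0,"tz":0,"rx":0,"ry":0,"rz":0},{"tx":0,"ty":0,"tz":0,"rx":0,"ry":0,"rz":0},{"tx":0,"ty":0,"tz":0,"rx":0,"ry":0,"rz":0},{"tx":0,"ty":0,"tz":0,"rx":0,"ry":0,"rz":0},{"tx":0,"ty":0,"tz":0,"rx":0,"ry":0,"rz":0},{"tx":0,"ty":0,"tz":0,"rx":0,"ry":0,"rz":0},{"tx":0,"ty":0,"tz":0,"rx":0,"ry":0,"rz":0},{"tx":0,"ty":0,"tz":0,"rx":0,"ry":0,"rz":0}], "gripper": 0.2}}

```text
t: 5.17
ee_pos: [0.4572, -0.2038, 0.1223]
ee_rot: [2.819, 1.386, -0.0]
force: [-0.6, -0.2, -0.3]
opening: 0.0684
grasp_force: 0.0
```

>>> {"op": "servo_tool", "data": {"targets": [{"tx":0,"ty":0,"tz":0,"rx":0,"ry":0,"rz":-0.106},{"tx":0,"ty":0,"tz":0,"rx":0,"ry":0,"rz":-0.106},{"tx":0,"ty":0,"tz":0,"rx":0,"ry":0,"rz":-0.106},{"tx":0,"ty":0,"tz":0,"rx":0,"ry":0,"rz":-0.106},{"tx":0,"ty":0,"tz":0,"rx":0,"ry":0,"rz":-0.106},{"tx":0,"ty":0,"tz":0,"rx":0,"ry":0,"rz":-0.106},{"tx":0,"ty":0,"tz":0,"rx":0,"ry":0,"rz":-0.106},{"tx":0,"ty":0,"tz":0,"rx":0,"ry":0,"rz":-0.106},{"tx":0,"ty":0,"tz":0,"rx":0,"ry":0,"rz":0},{"tx":0,"ty":0,"tz":0,"rx":0,"ry":0,"rz":0}]}}

```text
t: 6.0
ee_pos: [0.4573, -0.2038, 0.1223]
ee_rot: [2.003, 2.42, -0.0]
force: [-0.8, -0.1, -0.3]
opening: 0.0684
grasp_force: 0.0
```

```bash
python3 - <<'E'
from h import *
s=observe();print(s['force'],s['wrist_torque'],s['opening'],tool([.4568,-.2035,.12]))
g=grab('wrist','w3.png')
E
```

```text
[-0.80202087 -0.11189646 -0.34117802] [0.0164491  0.01940921 0.04253595] 0.06837824213211276 (array([ 0.4, -0.4,  2.3]), np.float64(10.76), array([ 0., -0., -1.]))
```

View pics/w3.png

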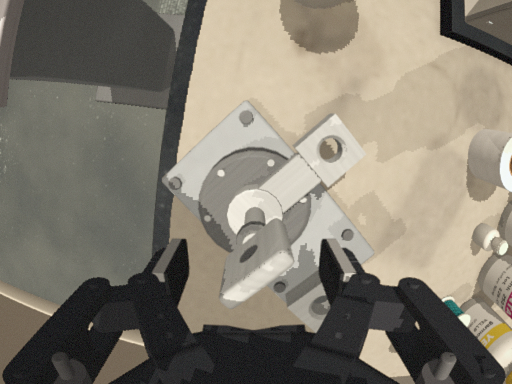

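The picture shows the key turned, with the swing arm now at (332,148). The gripper still has to line up with the blade, so I turn back to it, regrip and carry on.

>>> {"op": "servo_tool", "data": {"targets": [{"tx":0,"ty":0,"tz":0,"rx":0,"ry":0,"rz":0.106},{"tx":0,"ty":0,"tz":0,"rx":0,"ry":0,"rz":0.106},{"tx":0,"ty":0,"tz":0,"rx":0,"ry":0,"rz":0.106},{"tx":0,"ty":0,"tz":0,"rx":0,"ry":0,"rz":0.106},{"tx":0,"ty":0,"tz":0,"rx":0,"ry":0,"rz":0.106},{"tx":0,"ty":0,"tz":0,"rx":0,"ry":0,"rz":0.106},{"tx":0,"ty":0,"tz":0,"rx":0,"ry":0,"rz":0.106},{"tx":0,"ty":0,"tz":0,"rx":0,"ry":0,"rz":0.106},{"tx":0,"ty":0,"tz":0,"rx":0,"ry":0,"rz":0},{"tx":0,"ty":0,"tz":0,"rx":0,"ry":0,"rz":0}]}}

```text
t: 6.88
ee_pos: [0.4573, -0.2038, 0.1223]
ee_rot: [2.818, 1.388, -0.0]
force: [-0.4, -0.0, 0.7]
opening: 0.0684
grasp_force: 0.0
```

>>> {"op": "servo_tool", "data": {"targets": [{"tx":0,"ty":0,"tz":0,"rx":0,"ry":0,"rz":0},{"tx":0,"ty":0,"tz":0,"rx":0,"ry":0,"rz":0},{"tx":0,"ty":0,"tz":0,"rx":0,"ry":0,"rz":0},{"tx":0,"ty":0,"tz":0,"rx":0,"ry":0,"rz":0},{"tx":0,"ty":0,"tz":0,"rx":0,"ry":0,"rz":0},{"tx":0,"ty":0,"tz":0,"rx":0,"ry":0,"rz":0},{"tx":0,"ty":0,"tz":0,"rx":0,"ry":0,"rz":0},{"tx":0,"ty":0,"tz":0,"rx":0,"ry":0,"rz":0},{"tx":0,"ty":0,"tz":0,"rx":0,"ry":0,"rz":0}], "gripper": 1}}

```text
t: 7.63
ee_pos: [0.458, -0.2043, 0.1225]
ee_rot: [2.818, 1.385, 0.002]
force: [3.4, -3.3, -1.0]
opening: 0.009
grasp_force: 60.0
```

>>> {"op": "servo_tool", "data": {"targets": [{"tx":0,"ty":0,"tz":0,"rx":0,"ry":0,"rz":0.085},{"tx":0,"ty":0,"tz":0,"rx":0,"ry":0,"rz":0.085},{"tx":0,"ty":0,"tz":0,"rx":0,"ry":0,"rz":0.085},{"tx":0,"ty":0,"tz":0,"rx":0,"ry":0,"rz":0.085},{"tx":0,"ty":0,"tz":0,"rx":0,"ry":0,"rz":0.085},{"tx":0,"ty":0,"tz":0,"rx":0,"ry":0,"rz":0.085},{"tx":0,"ty":0,"tz":0,"rx":0,"ry":0,"rz":0.085},{"tx":0,"ty":0,"tz":0,"rx":0,"ry":0,"rz":0.085},{"tx":0,"ty":0,"tz":0,"rx":0,"ry":0,"rz":0.085},{"tx":0,"ty":0,"tz":0,"rx":0,"ry":0,"rz":0.085},{"tx":0,"ty":0,"tz":0,"rx":0,"ry":0,"rz":0},{"tx":0,"ty":0,"tz":0,"rx":0,"ry":0,"rz":0}]}}

```text
t: 8.63
ee_pos: [0.4581, -0.2044, 0.1225]
ee_rot: [3.139, 0.099, 0.003]
force: [3.6, -2.9, -1.6]
opening: 0.0093
grasp_force: 59.9
```

>>> {"op": "servo_tool", "data": {"targets": [{"tx":0,"ty":0,"tz":0,"rx":0,"ry":0,"rz":0},{"tx":0,"ty":0,"tz":0,"rx":0,"ry":0,"rz":0},{"tx":0,"ty":0,"tz":0,"rx":0,"ry":0,"rz":0},{"tx":0,"ty":0,"tz":0,"rx":0,"ry":0,"rz":0}], "gripper": 0.6}}

```text
t: 8.97
ee_pos: [0.457, -0.2035, 0.1222]
ee_rot: [-3.14, -0.1, 0.001]
force: [-0.2, 0.5, 0.7]
opening: 0.0342
grasp_force: 0.0
```

>>> {"op": "servo_tool", "data": {"targets": [{"tx":0,"ty":0,"tz":0,"rx":0,"ry":0,"rz":0},{"tx":0,"ty":0,"tz":0,"rx":0,"ry":0,"rz":0},{"tx":0,"ty":0,"tz":0,"rx":0,"ry":0,"rz":0},{"tx":0,"ty":0,"tz":0,"rx":0,"ry":0,"rz":0},{"tx":0,"ty":0,"tz":0,"rx":0,"ry":0,"rz":0},{"tx":0,"ty":0,"tz":0,"rx":0,"ry":0,"rz":0}], "gripper": 1}}

```text
t: 9.47
ee_pos: [0.4573, -0.2044, 0.1225]
ee_rot: [3.139, 0.1, 0.0]
force: [-1.1, -5.8, 0.5]
opening: 0.0087
grasp_force: 59.8
```

```bash
python3 - <<'E'
from h import *
s=observe();print(s['force'],s['wrist_torque'],s['joints'],s['opening'],tool([.4568,-.2035,.12]))
E
```

```text
[-1.05376752 -5.81544467  0.48892483] [-0.62572468  0.26009541 -0.02286275] [-5.73075550e-01  4.40820040e-01  1.76185474e+00 -1.05955566e-03
  9.38144935e-01  9.34644599e-01] 0.008740995739262087 (array([-0.4, -1. ,  2.5]), np.float64(-86.35), array([ 0.   , -0.001, -1.   ]))
```

>>> {"op": "servo_tool", "data": {"targets": [{"tx":0,"ty":0,"tz":0,"rx":0,"ry":0,"rz":0.085},{"tx":0,"ty":0,"tz":0,"rx":0,"ry":0,"rz":0.085},{"tx":0,"ty":0,"tz":0,"rx":0,"ry":0,"rz":0.085},{"tx":0,"ty":0,"tz":0,"rx":0,"ry":0,"rz":0.085},{"tx":0,"ty":0,"tz":0,"rx":0,"ry":0,"rz":0.085},{"tx":0,"ty":0,"tz":0,"rx":0,"ry":0,"rz":0.085},{"tx":0,"ty":0,"tz":0,"rx":0,"ry":0,"rz":0.085},{"tx":0,"ty":0,"tz":0,"rx":0,"ry":0,"rz":0.05},{"tx":0,"ty":0,"tz":0,"rx":0,"ry":0,"rz":0.03},{"tx":0,"ty":0,"tz":0,"rx":0,"ry":0,"rz":0.03},{"tx":0,"ty":0,"tz":0,"rx":0,"ry":0,"rz":0.02},{"tx":0,"ty":0,"tz":0,"rx":0,"ry":0,"rz":0}]}}

```text
t: 10.47
ee_pos: [0.4574, -0.2039, 0.1225]
ee_rot: [2.971, -1.019, 0.001]
force: [0.4, -2.5, 1.0]
opening: 0.0091
grasp_force: 60.0
```

```bash
python3 - <<'E'
from h import *
s=observe();print(s['force'],s['wrist_torque'],s['effort'],s['joints'],s['opening'],tool([.4568,-.2035,.12]))
E
```

```text
[ 0.38774262 -2.46558527  1.02825872] [-0.2337832   0.0019857   0.35398538] [  0.87189322 -42.64367938 -18.67708504   0.69490263   0.29374016
   0.72942976] [-5.72350683e-01  4.40741527e-01  1.76195263e+00 -3.14066365e-04
  9.38192095e-01  1.65972161e+00] 0.009066168243220016 (array([-0.8,  0.1,  2.5]), np.float64(-127.88), array([ 0.   , -0.001, -1.   ]))
```

The key has stopped at -127.9° with effort rising, which is the hard stop. I'll push slightly more, release, rise and check.

>>> {"op": "servo_tool", "data": {"targets": [{"tx":0,"ty":0,"tz":0,"rx":0,"ry":0,"rz":0.025},{"tx":0,"ty":0,"tz":0,"rx":0,"ry":0,"rz":0.025},{"tx":0,"ty":0,"tz":0,"rx":0,"ry":0,"rz":0},{"tx":0,"ty":0,"tz":0,"rx":0,"ry":0,"rz":0}]}}

```text
t: 10.8
ee_pos: [0.4574, -0.2039, 0.1225]
ee_rot: [2.946, -1.088, 0.001]
force: [-0.3, -2.0, 3.1]
opening: 0.0093
grasp_force: 81.3
```

>>> {"op": "servo_tool", "data": {"targets": [{"tx":0,"ty":0,"tz":0,"rx":0,"ry":0,"rz":-0.02},{"tx":0,"ty":0,"tz":0,"rx":0,"ry":0,"rz":0},{"tx":0,"ty":0,"tz":0,"rx":0,"ry":0,"rz":0},{"tx":0,"ty":0,"tz":0,"rx":0,"ry":0,"rz":0},{"tx":0,"ty":0,"tz":0,"rx":0,"ry":0,"rz":0},{"tx":0,"ty":0,"tz":0,"rx":0,"ry":0,"rz":0},{"tx":0,"ty":0,"tz":-30,"rx":0,"ry":0,"rz":0},{"tx":0,"ty":0,"tz":-35,"rx":0,"ry":0,"rz":0},{"tx":0,"ty":0,"tz":-35,"rx":0,"ry":0,"rz":0},{"tx":0,"ty":0,"tz":-10,"rx":0,"ry":0,"rz":0},{"tx":0,"ty":0,"tz":0,"rx":0,"ry":0,"rz":0}], "gripper": 0.3}}

```text
t: 11.72
ee_pos: [0.4587, -0.2045, 0.2356]
ee_rot: [2.954, -1.064, 0.011]
force: [0.8, -1.5, 0.4]
opening: 0.0596
grasp_force: 0.0
```

```bash
python3 - <<'E'
from h import *
s=observe();print(s['t'],s['joints'],tool([.4568,-.2035,.12]),tool([.444,.1435,.23]))
g=grab('wrist','w4.png')
E
```

```text
11.7167 [-5.72315143e-01  3.07700437e-01  1.61130979e+00  1.62381689e-04
  1.21557031e+00  1.68972454e+00] (array([ -2.9,   0.5, 115.6]), np.float64(-129.61), array([ 0.006, -0.004, -1.   ])) (array([-233.2, -258.8,    4.2]), np.float64(-129.61), array([ 0.006, -0.004, -1.   ]))
```

View pics/w4.png

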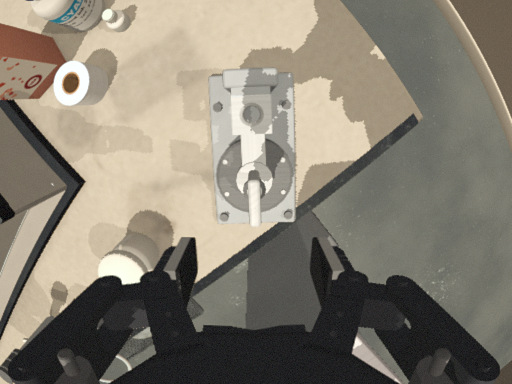

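The wrist view shows the swing arm lying straight under the upper bushing at (253,113), so the unit is wound. Before moving to the pin, I'll check the clearances.

```bash
python3 - <<'E'
from h import *
d=np.load('first.npz');P=np.vstack([d['tp'].reshape(-1,3),d['sp'].reshape(-1,3)])
for lo,hi in ((.06,.14),(.14,.25),(.25,.4),(.4,.8)):
    for y in (-.1,-.05,0,.05,.1,.15,.2,.25):
        q=P[(P[:,2]>lo)&(P[:,2]<hi)&(P[:,1]>y)&(P[:,1]<y+.05)&(P[:,0]>.35)&(P[:,0]<1)]
        print(lo,y,len(q),q[:,0].min().round(3) if len(q) else '',end=' | ')
    print()
q=P[(P[:,2]>.06)&(P[:,2]<.2)&(P[:,1]>.19)&(P[:,1]<.35)&(P[:,0]>.3)&(P[:,0]<.55)]
print(len(q),q.min(0),q.max(0)); 
for m in (q[:,0]<.44,q[:,0]>=.44):print(np.median(q[m],0) if m.any() else '',q[m].min(0),q[m].max(0))
E
```

```text
0.06 -0.1 157 0.737 | 0.06 -0.05 556 0.436 | 0.06 0 974 0.437 | 0.06 0.05 379 0.616 | 0.06 0.1 725 0.412 | 0.06 0.15 700 0.414 | 0.06 0.2 656 0.415 | 0.06 0.25 595 0.422 | 
0.14 -0.1 338 0.738 | 0.14 -0.05 41 0.601 | 0.14 0 1055 0.595 | 0.14 0.05 831 0.591 | 0.14 0.1 861 0.585 | 0.14 0.15 942 0.58 | 0.14 0.2 1025 0.486 | 0.14 0.25 1683 0.473 | 
0.25 -0.1 0  | 0.25 -0.05 47 0.6 | 0.25 0 1042 0.595 | 0.25 0.05 299 0.59 | 0.25 0.1 316 0.585 | 0.25 0.15 314 0.58 | 0.25 0.2 335 0.575 | 0.25 0.25 343 0.569 | 
0.4 -0.1 0  | 0.4 -0.05 882 0.583 | 0.4 0 6564 0.579 | 0.4 0.05 7060 0.575 | 0.4 0.1 7574 0.57 | 0.4 0.15 8206 0.565 | 0.4 0.2 8876 0.56 | 0.4 0.25 9949 0.552 | 
978 [0.41539375 0.22503264 0.06025814] [0.50859367 0.28425786 0.17396693]
[0.4265889  0.2417981  0.11817713] [0.41539375 0.22503264 0.06051868] [0.43972742 0.25243313 0.12588442]
[0.48707526 0.27068893 0.16149035] [0.44061271 0.23154156 0.06025814] [0.50859367 0.28425786 0.17396693]
```

>>> {"op": "servo_tool", "data": {"targets": [{"tx":-15,"ty":-17,"tz":0,"rx":0,"ry":0,"rz":0},{"tx":-21,"ty":-23,"tz":0,"rx":0,"ry":0,"rz":0},{"tx":-21,"ty":-23,"tz":0,"rx":0,"ry":0,"rz":0},{"tx":-21,"ty":-23,"tz":0,"rx":0,"ry":0,"rz":0},{"tx":-21,"ty":-23,"tz":0,"rx":0,"ry":0,"rz":0},{"tx":0,"ty":0,"tz":0,"rx":0,"ry":0,"rz":0}]}}

```text
t: 12.27
ee_pos: [0.4487, -0.0522, 0.2304]
ee_rot: [-2.956, 1.059, 0.008]
force: [-1.1, -0.0, -0.1]
opening: 0.0597
grasp_force: 0.0
```

>>> {"op": "servo_tool", "data": {"targets": [{"tx":-22,"ty":-24,"tz":0,"rx":0,"ry":0,"rz":0},{"tx":-22,"ty":-24,"tz":0,"rx":0,"ry":0,"rz":0},{"tx":-22,"ty":-24,"tz":0,"rx":0,"ry":0,"rz":0},{"tx":-22,"ty":-24,"tz":0,"rx":0,"ry":0,"rz":0},{"tx":-22,"ty":-24,"tz":0,"rx":0,"ry":0,"rz":0},{"tx":-22,"ty":-24,"tz":0,"rx":0,"ry":0,"rz":0},{"tx":0,"ty":0,"tz":0,"rx":0,"ry":0,"rz":0},{"tx":0,"ty":0,"tz":0,"rx":0,"ry":0,"rz":0}]}}

```text
t: 12.93
ee_pos: [0.4397, 0.1393, 0.2307]
ee_rot: [2.956, -1.059, -0.004]
force: [0.5, 0.1, -0.3]
opening: 0.0598
grasp_force: 0.0
```

```bash
python3 - <<'E'
from h import *
print(tool([.4443,.1438,.115]))
g=grab('wrist','w5.png')
T=np.linalg.inv(g['world_from_camera'])
for z,p in ((.131,[.4443,.1438]),(.06,[.4443,.1438])):
    c=(T@np.array([*p,z,1]))[:3];r=np.hypot(*c[:2]);t=np.arctan2(r,c[2]);print(z,g['cx']+g['fx']*t*c[0]/r,g['cy']+g['fx']*t*c[1]/r)
E
```

```text
(array([  0.9,  -6.7, 115.6]), np.float64(-129.42), array([-0.003, -0.001, -1.   ]))
0.131 244.99794829397862 199.7038548206227
0.06 246.7059529148574 179.1106995850082
```

View pics/w5.png

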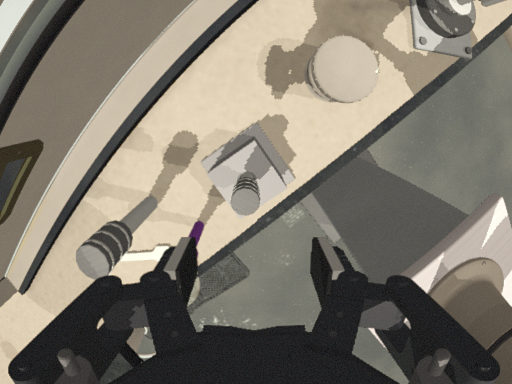

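The head top is at (246,200), matching the prediction of (245,200). I descend and grip the head.

>>> {"op": "servo_tool", "data": {"targets": [{"tx":0.9,"ty":-6.7,"tz":25,"rx":0,"ry":0,"rz":0},{"tx":0,"ty":0,"tz":30,"rx":0,"ry":0,"rz":0},{"tx":0,"ty":0,"tz":30,"rx":0,"ry":0,"rz":0},{"tx":0,"ty":0,"tz":22,"rx":0,"ry":0,"rz":0},{"tx":0,"ty":0,"tz":10,"rx":0,"ry":0,"rz":0},{"tx":0,"ty":0,"tz":0,"rx":0,"ry":0,"rz":0},{"tx":0,"ty":0,"tz":0,"rx":0,"ry":0,"rz":0}]}}

```text
t: 13.57
ee_pos: [0.4454, 0.1417, 0.1147]
ee_rot: [2.954, -1.067, -0.002]
force: [0.3, 0.0, 0.2]
opening: 0.0596
grasp_force: 0.0
```

>>> {"op": "servo_tool", "data": {"targets": [{"tx":0,"ty":0,"tz":0,"rx":0,"ry":0,"rz":0},{"tx":0,"ty":0,"tz":0,"rx":0,"ry":0,"rz":0},{"tx":0,"ty":0,"tz":0,"rx":0,"ry":0,"rz":0},{"tx":0,"ty":0,"tz":0,"rx":0,"ry":0,"rz":0},{"tx":0,"ty":0,"tz":0,"rx":0,"ry":0,"rz":0},{"tx":0,"ty":0,"tz":0,"rx":0,"ry":0,"rz":0},{"tx":0,"ty":0,"tz":0,"rx":0,"ry":0,"rz":0},{"tx":0,"ty":0,"tz":0,"rx":0,"ry":0,"rz":0}], "gripper": 1, "grip_force": 60}}

```text
t: 14.23
ee_pos: [0.4461, 0.143, 0.1163]
ee_rot: [-2.956, 1.063, -0.003]
force: [-0.9, -0.8, 5.5]
opening: 0.0222
grasp_force: 58.5
```

```bash
python3 - <<'E'
from h import *
s=observe();print(s['force'],s['wrist_torque'],s['opening'],tool([.4443,.1438,.113]))
E
```

```text
[-0.8833209  -0.83705432  5.54875755] [-0.36866801  0.19433748  0.02392671] 0.02221552552324786 (array([-1.9,  0.5,  3.3]), np.float64(-129.58), array([ 0.002, -0.   , -1.   ]))
```

>>> {"op": "servo_tool", "data": {"targets": [{"tx":0,"ty":0,"tz":-8,"rx":0,"ry":0,"rz":0},{"tx":0,"ty":0,"tz":-16,"rx":0,"ry":0,"rz":0},{"tx":0,"ty":0,"tz":-20,"rx":0,"ry":0,"rz":0},{"tx":0,"ty":0,"tz":-22,"rx":0,"ry":0,"rz":0},{"tx":0,"ty":0,"tz":-22,"rx":0,"ry":0,"rz":0},{"tx":0,"ty":0,"tz":-22,"rx":0,"ry":0,"rz":0},{"tx":0,"ty":0,"tz":-22,"rx":0,"ry":0,"rz":0},{"tx":0,"ty":0,"tz":-20,"rx":0,"ry":0,"rz":0},{"tx":0,"ty":0,"tz":0,"rx":0,"ry":0,"rz":0},{"tx":0,"ty":0,"tz":0,"rx":0,"ry":0,"rz":0}]}}

```text
t: 15.07
ee_pos: [0.4457, 0.1431, 0.2681]
ee_rot: [-2.955, 1.064, -0.003]
force: [-0.7, -0.8, -1.9]
opening: 0.0221
grasp_force: 59.1
```

```bash
cat >> h.py <<'E'
def pinscan():
    """pin axis from scene+top depth points near the gripper, in rings below the TCP"""
    s=observe();e=s['ee_pos']
    for n in ('scene','top'):
        g=grab(n);P=cloud(g).reshape(-1,3)
        q=P[(np.hypot(P[:,0]-e[0],P[:,1]-e[1])<.03)&(P[:,2]<e[2]-.03)&(P[:,2]>e[2]-.12)]
        print(n,len(q))
        for a in (.035,.05,.065,.08,.095):
            m=q[abs(q[:,2]-e[2]+a)<.0075]
            if len(m): print(a,len(m),(np.median(m,0)-e).round(4)*1000)
        c=g['world_from_camera'][:3,3]-e;print('cam dir',(c[:2]/np.hypot(*c[:2])).round(2))
E
python3 - <<'E'
from h import *
s=observe();print(s['t'],s['force'],s['opening'],s['ee_pos'],tool([.5127,-.247,.266]));pinscan()
E
```

```text
15.0667 [-0.70674662 -0.75445858 -1.8598252 ] 0.022061569553448613 [0.4456596  0.14312547 0.26806948] (array([300.3, 257.9,   2.1]), np.float64(-129.59), array([ 0.002,  0.   , -1.   ]))
scene 137
0.035 20 [ -6.8   8.  -36.9]
0.05 34 [ -6.    8.1 -49.2]
0.065 29 [ -6.4   8.2 -64.3]
0.08 26 [ -5.4   7.6 -79.7]
0.095 26 [ -6.1   8.3 -94.3]
cam dir [-0.37  0.93]
top 0
cam dir [-0.54 -0.84]
```

The pin hangs vertical, about 2 mm toward −x of the tool frame. Next I carry it over the upper bushing.

>>> {"op": "servo_tool", "data": {"targets": [{"tx":15,"ty":13,"tz":0,"rx":0,"ry":0,"rz":0},{"tx":25,"ty":21.5,"tz":0,"rx":0,"ry":0,"rz":0},{"tx":28,"ty":24,"tz":0,"rx":0,"ry":0,"rz":0},{"tx":28,"ty":24,"tz":0,"rx":0,"ry":0,"rz":0},{"tx":28,"ty":24,"tz":0,"rx":0,"ry":0,"rz":0},{"tx":28,"ty":24,"tz":0,"rx":0,"ry":0,"rz":0},{"tx":28,"ty":24,"tz":0,"rx":0,"ry":0,"rz":0},{"tx":28,"ty":24,"tz":0,"rx":0,"ry":0,"rz":0},{"tx":28,"ty":24,"tz":0,"rx":0,"ry":0,"rz":0},{"tx":28,"ty":24,"tz":0,"rx":0,"ry":0,"rz":0},{"tx":25,"ty":21.4,"tz":0,"rx":0,"ry":0,"rz":0},{"tx":13.2,"ty":10,"tz":0,"rx":0,"ry":0,"rz":0}]}}

```text
t: 16.17
ee_pos: [0.5134, -0.2519, 0.265]
ee_rot: [2.954, -1.068, -0.005]
force: [-0.6, 0.4, 0.1]
opening: 0.0221
grasp_force: 59.1
```

>>> {"op": "servo_tool", "data": {"targets": [{"tx":0,"ty":0,"tz":0,"rx":0,"ry":0,"rz":0},{"tx":0,"ty":0,"tz":0,"rx":0,"ry":0,"rz":0},{"tx":0,"ty":0,"tz":0,"rx":0,"ry":0,"rz":0},{"tx":0,"ty":0,"tz":0,"rx":0,"ry":0,"rz":0}]}}

```text
t: 16.5
ee_pos: [0.5137, -0.2471, 0.2668]
ee_rot: [-2.956, 1.062, 0.002]
force: [-0.1, -0.1, -1.5]
opening: 0.022
grasp_force: 59.1
```

```bash
python3 - <<'E'
from h import *
s=observe();print(s['t'],s['force'],s['wrist_torque'],s['ee_pos'],tool([.5127,-.247,.25]));pinscan()
E
```

```text
16.5 [-0.10210616 -0.13432489 -1.50651308] [-0.0238746  -0.01252548 -0.02420329] [ 0.51374981 -0.24706454  0.26681406] (array([-0.8,  0.6, 16.8]), np.float64(-129.54), array([-0.001,  0.001, -1.   ]))
scene 111
0.035 16 [ -6.2   6.9 -35.3]
0.05 26 [ -5.8   7.7 -50.3]
0.065 24 [ -5.1   7.7 -65.6]
0.08 21 [ -6.8   7.6 -80.7]
0.095 22 [ -4.8   6.4 -94.6]
cam dir [-0.3   0.95]
top 53
0.035 6 [ -5.    7.3 -40.8]
0.05 12 [ -3.6   7.1 -48.5]
0.065 14 [ -4.3   6.7 -63.2]
0.08 15 [ -4.1   7.2 -81.6]
0.095 6 [ -5.2   6.6 -94.6]
cam dir [-0.35  0.93]
```

>>> {"op": "servo_tool", "data": {"targets": [{"tx":1.5,"ty":0.6,"tz":12,"rx":0,"ry":0,"rz":0},{"tx":0,"ty":0,"tz":18,"rx":0,"ry":0,"rz":0},{"tx":0,"ty":0,"tz":18,"rx":0,"ry":0,"rz":0},{"tx":0,"ty":0,"tz":12,"rx":0,"ry":0,"rz":0},{"tx":0,"ty":0,"tz":0,"rx":0,"ry":0,"rz":0},{"tx":0,"ty":0,"tz":0,"rx":0,"ry":0,"rz":0},{"tx":0,"ty":0,"tz":0,"rx":0,"ry":0,"rz":0}]}}

```text
t: 17.18
ee_pos: [0.5153, -0.2497, 0.2084]
ee_rot: [2.956, -1.063, 0.003]
force: [-0.1, -0.9, -1.2]
opening: 0.0223
grasp_force: 59.1
```

>>> {"op": "servo_tool", "data": {"targets": [{"tx":0,"ty":0,"tz":4,"rx":0,"ry":0,"rz":0},{"tx":0,"ty":0,"tz":4,"rx":0,"ry":0,"rz":0},{"tx":0,"ty":0,"tz":4,"rx":0,"ry":0,"rz":0},{"tx":0,"ty":0,"tz":4,"rx":0,"ry":0,"rz":0},{"tx":0,"ty":0,"tz":3,"rx":0,"ry":0,"rz":0},{"tx":0,"ty":0,"tz":3,"rx":0,"ry":0,"rz":0},{"tx":0,"ty":0,"tz":0,"rx":0,"ry":0,"rz":0},{"tx":0,"ty":0,"tz":0,"rx":0,"ry":0,"rz":0}]}}

```text
t: 17.85
ee_pos: [0.5147, -0.2498, 0.1851]
ee_rot: [-2.956, 1.064, 0.001]
force: [0.1, 0.2, -1.0]
opening: 0.0221
grasp_force: 59.1
```

```bash
python3 - <<'E'
from h import *
s=observe();print(s['t'],s['force'],s['wrist_torque'],s['opening'],tool([.5127,-.247,.1303]))
E
```

```text
17.85 [ 0.10394428  0.18386524 -0.99272742] [-0.01324756  0.06323089 -0.03785109] 0.02212333999271103 (array([-3.3, -0.9, 54.8]), np.float64(-129.61), array([-0.,  0., -1.]))
```

>>> {"op": "servo_tool", "data": {"targets": [{"tx":-0.7,"ty":-0.7,"tz":3,"rx":0,"ry":0,"rz":0},{"tx":0,"ty":0,"tz":4,"rx":0,"ry":0,"rz":0},{"tx":0,"ty":0,"tz":4,"rx":0,"ry":0,"rz":0},{"tx":0,"ty":0,"tz":4,"rx":0,"ry":0,"rz":0},{"tx":0,"ty":0,"tz":4,"rx":0,"ry":0,"rz":0},{"tx":0,"ty":0,"tz":0,"rx":0,"ry":0,"rz":0},{"tx":0,"ty":0,"tz":0,"rx":0,"ry":0,"rz":0},{"tx":0,"ty":0,"tz":0,"rx":0,"ry":0,"rz":0}]}}

```text
t: 18.52
ee_pos: [0.5147, -0.2488, 0.1664]
ee_rot: [2.956, -1.064, 0.0]
force: [0.6, -1.0, -1.1]
opening: 0.0223
grasp_force: 59.1
```

```bash
python3 - <<'E'
from h import *
s=observe();print(s['t'],s['force'],s['wrist_torque'],s['opening'],tool([.5127,-.247,.1303]))
E
```

```text
18.5167 [ 0.6429797  -0.95249694 -1.09670241] [-0.00652177  0.01125605 -0.03048603] 0.022278728864636863 (array([-2.7, -0.2, 36.1]), np.float64(-129.6), array([ 0., -0., -1.]))
```

>>> {"op": "servo_tool", "data": {"targets": [{"tx":0,"ty":0,"tz":3,"rx":0,"ry":0,"rz":0},{"tx":0,"ty":0,"tz":3,"rx":0,"ry":0,"rz":0},{"tx":0,"ty":0,"tz":3,"rx":0,"ry":0,"rz":0},{"tx":0,"ty":0,"tz":3,"rx":0,"ry":0,"rz":0},{"tx":0,"ty":0,"tz":3,"rx":0,"ry":0,"rz":0},{"tx":0,"ty":0,"tz":3,"rx":0,"ry":0,"rz":0},{"tx":0,"ty":0,"tz":0,"rx":0,"ry":0,"rz":0},{"tx":0,"ty":0,"tz":0,"rx":0,"ry":0,"rz":0}]}}

```text
t: 19.18
ee_pos: [0.5146, -0.2488, 0.1481]
ee_rot: [-2.956, 1.064, 0.001]
force: [0.0, 0.0, -1.7]
opening: 0.0221
grasp_force: 59.1
```

```bash
python3 - <<'E'
from h import *
s=observe();print(s['t'],s['force'],s['wrist_torque'],s['opening'],tool([.5127,-.247,.1303]))
E
```

```text
19.1833 [ 0.04706147  0.03202952 -1.74131536] [ 0.01075459 -0.03309433  0.01359552] 0.02214017066855131 (array([-2.6, -0.2, 17.8]), np.float64(-129.6), array([-0.,  0., -1.]))
```

>>> {"op": "servo_tool", "data": {"targets": [{"tx":0,"ty":0,"tz":3,"rx":0,"ry":0,"rz":0},{"tx":0,"ty":0,"tz":3,"rx":0,"ry":0,"rz":0},{"tx":0,"ty":0,"tz":3,"rx":0,"ry":0,"rz":0},{"tx":0,"ty":0,"tz":3,"rx":0,"ry":0,"rz":0},{"tx":0,"ty":0,"tz":3,"rx":0,"ry":0,"rz":0},{"tx":0,"ty":0,"tz":2.5,"rx":0,"ry":0,"rz":0},{"tx":0,"ty":0,"tz":0,"rx":0,"ry":0,"rz":0},{"tx":0,"ty":0,"tz":0,"rx":0,"ry":0,"rz":0}]}}

```text
t: 19.85
ee_pos: [0.5146, -0.2488, 0.1306]
ee_rot: [-2.956, 1.064, 0.0]
force: [0.6, -0.2, -0.8]
opening: 0.0223
grasp_force: 59.1
```

```bash
python3 - <<'E'
from h import *
s=observe();print(s['t'],s['force'],s['wrist_torque'],s['opening'],tool([.5127,-.247,.1303]))
g=grab('scene');cv2.imwrite('pics/f.png',cv2.resize(g['frame'][90:210,240:400][:,:,::-1],(800,600),interpolation=cv2.INTER_CUBIC))
P=cloud(g).reshape(-1,3);e=s['ee_pos']
q=P[(np.hypot(P[:,0]-e[0],P[:,1]-e[1])<.035)&(P[:,2]>.085)&(P[:,2]<.13)]
for z in range(85,130,3):
    m=q[(q[:,2]>z/1e3)&(q[:,2]<(z+3)/1e3)]
    if len(m):print(z,len(m),((np.median(m,0)-e)[:2]*1000).round(1))
E
```

```text
19.85 [ 0.59960176 -0.23796774 -0.83532426] [-0.02694249  0.03798054 -0.02969793] 0.022290212389879667 (array([-2.6, -0.1,  0.3]), np.float64(-129.6), array([-0.,  0., -1.]))
85 45 [-2.5  8.3]
88 57 [8.2 0.5]
91 16 [16.   3.6]
94 6 [-2.   7.9]
97 2 [-8.6  5.1]
100 2 [2.7 9.2]
103 2 [-4.  11.1]
106 3 [-9.2 13.2]
109 6 [-10.4  12.2]
112 8 [-11.1  12.6]
115 8 [-9.9 12. ]
118 11 [-9.6 13.3]
121 13 [-4.  13.8]
124 15 [-0.8 16.6]
127 12 [-9.6 11.3]
```

View pics/f.png

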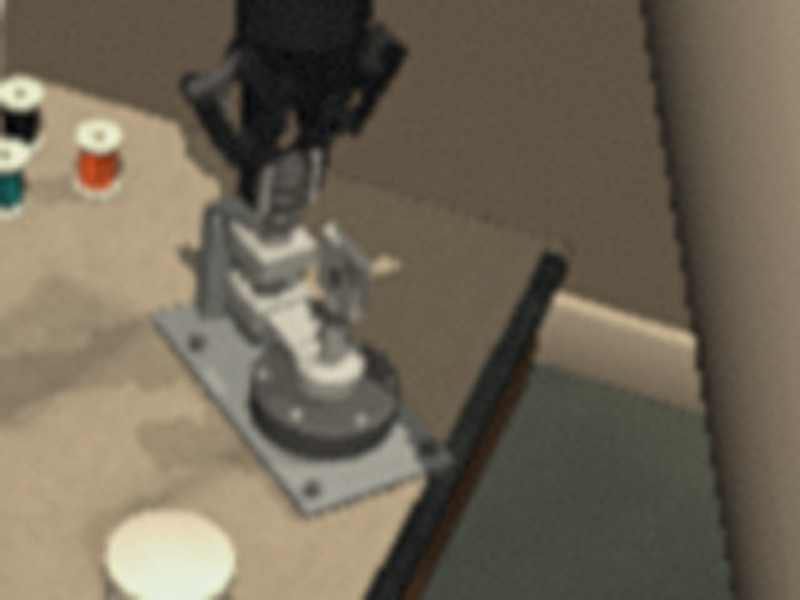

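The picture shows the pin held at (285,190), passing down through both stacked bushings at (275,245) and (255,300). A gap shows under the head, which starts at about z = 0.105 in the depth data. Contact forces are near zero, so I'm handing in.

```bash
python3 -c "
from plant import sign_off
print(sign_off())"
```

```text
the job is handed in; nothing more can be done
None
```

The job is handed in. The key is wound to its stop in three partial turns, and the pin is held by its head through both bushings; from the arm pose its tip is about 12 mm below the lower bushing and the gap about 15 mm. The jar, tape roll and spanner were not touched.

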